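# Clear the strongbox lid and hold its lock open

## Task

Lift the yellow hand lantern off the lid of the green strongbox by its handle and set it down upright on the bench beside the box. Then take the red-headed key out of the wooden block, work it past the sticky pins all the way into the lock in the lid, and turn it a quarter turn clockwise to its stop. Finish still gripping the key and holding it turned against the lock's spring, so that the latch stays drawn back for the lid to be opened; leave the other keys and everything else standing where they are.

Things in the scene. Friction and masses are not known exactly. Their poses are not given: they have to be found in the camera images.
- strongbox: Green steel strongbox, 220 (x, front to back) by 300 (y) by 110 mm high, bolted down; origin under its centre, front to -x; flat lid, top at 110 mm, stays shut. In its lock two pairs of sticky side pins stop the blade some 9 and 16 mm in: there press on with about 10 N while rocking the key 0.4 rad clockwise and back, until it drops past; a sprung tumbler resists the last 5 mm with up to 10 N.
- lock_face (a point): Centre of the keyway mouth, on the lock's round brass face (22 mm across, steel rosette 38 mm), 114 mm above the bench, 4 mm above the lid; axes as the strongbox. The keyway goes straight down, 11 by 5.2 mm with rounded lips, long side along x at rest. The key goes in 26 mm, until its shoulder meets the face, either way round.
- lock_plug (a joint): Angle of the lock plug: 0 at rest, grows clockwise seen from above, stop at 1.57 rad. Until the key is home (under 1.5 mm to go) it turns only some 0.3 rad. A spring turns it back, 0.03 N m at rest to 0.11 N m at the stop. The blade has about 0.15 rad of play in the keyway, so the hand must turn that much further than the plug. The plug draws the latch back.
- key_red: The key to use. Red head 32 (x) by 10 (y) by 36 mm high, flat sides; below it a flat blade 26 mm long, 10 (x) by 4 mm (y), tapered over its last 3 mm. 30 g. Origin at the shoulder (underside of the head) on the blade's axis, z up. Stands blade down in the key block, shoulder 89 mm above the bench. Grip the flat faces (closing along y) 25 mm above the shoulder, so the fingertips clear the lock.
- key_blue: Key of the same shape with a blue head, in another hole of the block; leave it.
- key_black: Key of the same shape with a black head, in another hole of the block; leave it.
- key_block: Offcut of pine post, 160 (x) by 89 (y) by 89 mm high, fixed to the bench; origin at the centre of its underside. Three key holes along its x at -50, 0 and +50 mm, each 12.4 by 6.4 mm and 32 mm deep; the keys' flat faces look along its y.
- lantern: Yellow LED hand lantern, about 0.55 kg, on the strongbox lid behind the lock. Body 100 (x) by 76 (y) by 72 mm high; round black lamp head sticks out in front to x = +68 mm. Origin under its centre, z up. Handle: straight black bar along x, 22 mm wide (y), 16 mm thick, its middle 118 mm above the origin, free between its posts for x from -36 to +36 mm, 38 mm of air under it.
- jar_a: Amber preserving jar, 76 mm across, 130 mm high, loose; leave it.
- jar_b: Green preserving jar, 76 mm across, 130 mm high, loose; leave it.
- tin: Blue and steel tin, 100 mm across, 120 mm high, loose; leave it.
- carton: Small cardboard carton 110 by 80 by 90 mm high, loose; leave it.
- hammer: Hammer lying on the bench at the left, 0.26 m long along its x; leave it.
Things that resemble listed ones, but are neither listed nor needed, are in the scene too. Leave any pink or turquoise look-alike of the lantern alone.

How it is judged:
By the outcome, as a careful person would: the job done as asked, in the order asked, and still so for the second after the job is handed in, while the arm keeps its last pose, push and grip.
It also fails if it takes over 67 s, if anything falls off the work surface, if the arm or the gripper's body presses on something with over 40 N, if the wrist force passes 120 N, or if a joint passes its speed limit or range.

## Robot

A 6-joint arm with a two-finger parallel gripper is mounted at the origin on the work surface. World frame = base frame: x ahead of the robot, y to its left, z up, the work surface at z = 0. Lengths are in m, angles in rad, forces in N, time in s.
With the tool pointing down it reaches from about 0.375 to 0.9 m from the base axis. Payload 3.1 kg.
Tool frame: the origin (TCP) lies between the finger pads; the fingertips stand 17 mm ahead of it and the grasp point (between the pads) lies 2 mm behind it; z points along the fingers, y is the line along which they close (so a half turn about z gives the same grasp; the last joint's range is limited). The gripper opens to 85 mm and grips with 20 to 120 N. Pads are 22 mm wide; open, the fingers measure 114 mm over their backs; the gripper's body (76 mm by 85 mm) begins 54 mm behind the grasp point. The pads swing forward as they close: fully open they stand 13 mm farther back than shut.
Start: joints at [1.073, 0.527, 1.433, -0, 1.181, -0.178], TCP at [0.196, 0.593, 0.248] pointing down, gripper open.
Joint ranges: [-3.08, 3.08], [-0.75, 2.2], [0.22, 2.44], [-1.43, 4.57], [0, 2.65], [-2.85, 2.85]. Speed limits (rad/s): [2.79, 2.79, 3.14, 3.14, 3.14, 3.14].

## Interface

Orientations are given as a unit quaternion [x, y, z, w].
In Python, from station import sense, vision, order gives the robot as it stands.
- The arm moves only by the shell command python3 -m crank 'ROWS' [OPENING] [FORCE]. ROWS is JSON, a list of rows, each an object with "dp": the shift along the world's x, y, z in units of 30 mm (1.0 is 30 mm), a list of three; "angular": the turn, a rotation vector about the world's x, y, z in degrees, a list of three. In form: [{"dp": [dx, dy, dz], "angular": [ax, ay, az]}, ...]. A call has 1 to 20 rows; each row shifts and turns the commanded pose from where the row before left it; what a row does not reach is not made up. A row lasts 1/10 s, in which the tool goes at most 50 mm and 8.59 degrees, less where a joint would pass 70% of its speed; a pose out of reach is approached as far as the arm can. A call is refused whole if a number of a shift passes 1 or a number of a turn 8.59, either way. A call with a gripper value outside its range is refused whole. OPENING is the closure, from 0 (fully open) to 1 (shut), set as the call begins (- or left out, the last holds). The fingers move at their own pace and stop on an object; FORCE is the grip in N (left out, the last holds). Time passes only in rows, so rows that do not move let the fingers close. It gives the time, the measured TCP pose, the force, the opening and the grip force at its end, in the units of the state.
- sense(): the state, without advancing time (a new reading comes with each control period).
- vision.snapshot(name): name is "scene" or "top" or "wrist"; returns a dict with "image" (400x640x3 uint8, blue, green, red), "range_z" (400x640 float32, m along the optical axis (not along the pixel's ray), 0 where there is no reading), "mtx" (3x3 intrinsics, pixels), "dist" ([k1, k2, p1, p2, k3] as OpenCV has them; the pictures are not rectified), "pose" (4x4, takes a point from camera to world coordinates); the wrist camera has in their place "mount" (4x4, takes a point from camera to tool coordinates, whose origin is the TCP and whose axes are the flange's). Camera axes: x right, y down, z forward; pixel columns grow to the right and rows downward; lengths in m; the calibration is good to about 2 mm. A picture is of the moment at which its call begins: read the wrist's pose just before it.
- order.sign_off(): hands the job in; it is judged then, once.
The state is a dict: "t": time; "q": joint angles; "qd": joint speeds; "tau": joint torques, N m; "tcp_pos": TCP position; "tool_rot": TCP orientation; "force": force on the tool from outside, world axes, zero at the start; "ft_torque": the same for the moment, N m; "finger_gap": opening from 0.0 (shut) to 1.0 (fully open); "gripper_force": force on a finger pad.
Only numpy, scipy, OpenCV 4.12 (cv2) and the standard library are available. Lean on these libraries where they do the work, as an engineer would, in place of code of your own. Each camera call takes 0.05 s, during which the arm holds its last target. There are 200 camera calls.

## Working session

There is one attempt and no reset: what is moved stays moved. The work goes in short steps, Python scripts to look and compute and a shell command to move; the robot and the scene stay as the last step left them, time stands still between calls to the robot, and variables do not carry over. Pictures are saved under pics/ and viewed, at most 10 in all, crops included, and the job is handed in when it is done.

```bash
mkdir -p pics; ls
cat > h.py <<'E'
import numpy as np,cv2
from station import sense,vision,order
from scipy.spatial.transform import Rotation as R
def snap(n):
    s=sense(); v=vision.snapshot(n)
    if 'pose' in v: T=np.array(v['pose'])
    else:
        W=np.eye(4);W[:3,:3]=R.from_quat(s['tool_rot']).as_matrix();W[:3,3]=s['tcp_pos'];T=W@np.array(v['mount'])
    v['T']=T;return v
def rays(v,uv):
    p=cv2.undistortPoints(np.array(uv,float).reshape(-1,1,2),np.array(v['mtx']),np.array(v['dist'])).reshape(-1,2)
    return np.c_[p,np.ones(len(p))]@v['T'][:3,:3].T
def plane(v,uv,z):
    d=rays(v,uv);o=v['T'][:3,3];return o+d*((z-o[2])/d[:,2])[:,None]
def cloud(v):
    h,w=v['range_z'].shape;u=np.stack(np.meshgrid(np.arange(w),np.arange(h)),-1).reshape(-1,2)
    return (v['T'][:3,3]+rays(v,u)*v['range_z'].reshape(-1,1)).reshape(h,w,3)
E
python3 - <<'E'
from h import *
for n in('scene','top'):
    v=snap(n);cv2.imwrite(f'pics/{n}0.png',v['image']);print(n,v['T'].round(3).tolist(),np.array(v['mtx']).round(1).tolist());np.save(n+'0.npy',v,allow_pickle=True)
print(sense())
E
```

```text
pics
scene [[0.84, 0.455, -0.296, 0.863], [0.543, -0.712, 0.445, -0.526], [-0.008, -0.534, -0.845, 1.133], [0.0, 0.0, 0.0, 1.0]] [[398.7, 0.0, 315.3], [0.0, 398.7, 197.4], [0.0, 0.0, 1.0]]
top [[-0.028, -0.998, 0.058, 0.425], [-1.0, 0.028, -0.003, 0.029], [0.001, -0.058, -0.998, 1.725], [0.0, 0.0, 0.0, 1.0]] [[502.8, 0.0, 315.7], [0.0, 502.8, 200.7], [0.0, 0.0, 1.0]]
{'t': 0.1, 'q': array([ 1.07349931e+00,  5.28385109e-01,  1.43377466e+00, -1.03880651e-05,
        1.18141427e+00, -1.78523072e-01]), 'qd': array([ 0.00097311, -0.00294738, -0.00315627,  0.00229605, -0.00033115,
       -0.00059718]), 'tau': array([-1.16526833e-03, -4.43307030e+01, -1.78586876e+01, -3.11346557e-04,
        3.99330806e-03, -2.75131572e-05]), 'tcp_pos': array([0.19556681, 0.59296746, 0.24742397]), 'tool_rot': array([ 1.58710952e-01,  9.87324593e-01, -9.36260840e-04, -3.23898842e-04]), 'force': array([-0.10883579,  0.81273815,  0.13867084]), 'ft_torque': array([0.00464763, 0.03102411, 0.04023166]), 'gripper_force': 0.0, 'finger_gap': 1.0027004436022113}
```

View pics/scene0.png

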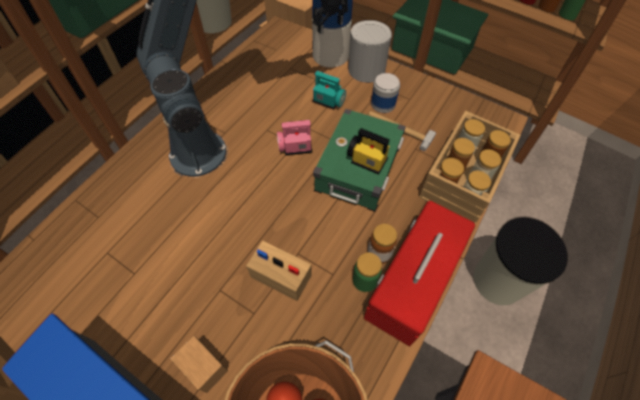

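View pics/top0.png

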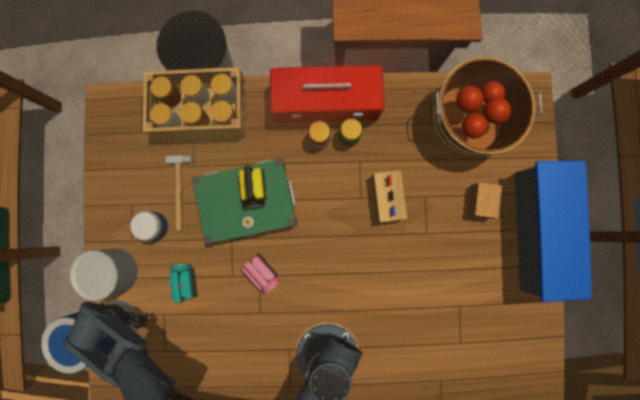

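The lantern is on the lid (top view ~252,187), with the lock at (248,222), the red key at (388,180) in the block, and free bench between box and block (~330,205). The pink and turquoise look-alikes are nearer the robot.

Run:
```python
from h import *
v=np.load('top0.npy',allow_pickle=True).item()
im=v['image'];C=cloud(v);hsv=cv2.cvtColor(im,cv2.COLOR_BGR2HSV)
def blob(lo,hi,box,z,name):
    x0,y0,x1,y1=box;m=np.zeros(im.shape[:2],np.uint8);m[y0:y1,x0:x1]=cv2.inRange(hsv,lo,hi)[y0:y1,x0:x1]
    cs,_=cv2.findContours(m,cv2.RETR_EXTERNAL,cv2.CHAIN_APPROX_NONE);c=max(cs,key=cv2.contourArea)
    P=plane(v,c.reshape(-1,2),z)[:,:2].astype(np.float32);r=cv2.minAreaRect(P*1000)
    zz=C[...,2][m>0];print(name,np.round(r[0],1),np.round(r[1],1),round(r[2],1),'z',np.percentile(zz,[10,50,90]).round(3),len(c))
blob((60,80,30),(90,255,255),(185,150,305,250),.11,'lid')
blob((20,120,120),(35,255,255),(230,155,275,215),.182,'lantern')
blob((10,60,80),(30,255,255),(368,165,412,228),.089,'block')
blob((0,150,80),(8,255,255),(378,170,400,190),.125,'red')
blob((105,100,50),(130,255,255),(378,200,400,220),.125,'blue')
c=im[140:260,180:420];cv2.imwrite('pics/c1.png',cv2.resize(c,None,fx=3.3,fy=3.3,interpolation=cv2.INTER_CUBIC))
# handle points from height
m=(C[...,2]>.2)&(C[...,2]<.26);m[:, :225]=0;m[:,280:]=0;m[:150]=0;m[:215]&=True;m[215:]=0
P=C[m];print('handle',len(P));r=cv2.minAreaRect((P[:,:2]*1000).astype(np.float32));print(r,np.percentile(P[:,2],[10,50,90]))
print('lock',plane(v,[[248,222]],.114))
```

```text
lid [524.1 257.9] [212.1 294.3] 10.6 z [0.106 0.111 0.116] 384
lantern [576.4 203.9] [92.  31.4] 4.0 z [0.177 0.183 0.187] 70
block [ 529.7 -217.7] [142.4 204.6] 88.0 z [-0.002  0.084  0.094] 291
red [ 578.2 -213.7] [ 9.7 25.8] 87.8 z [0.116 0.125 0.13 ] 19
blue [ 480.1 -221.3] [ 6.4 22.4] 87.9 z [0.121 0.125 0.128] 15
handle 261
((574.1396484375, 225.52890014648438), (96.0069580078125, 22.387876510620117), 4.082061290740967) [0.23088956 0.2366666  0.24114901]
lock [[0.45679519 0.24406491 0.114     ]]
```

View pics/c1.png

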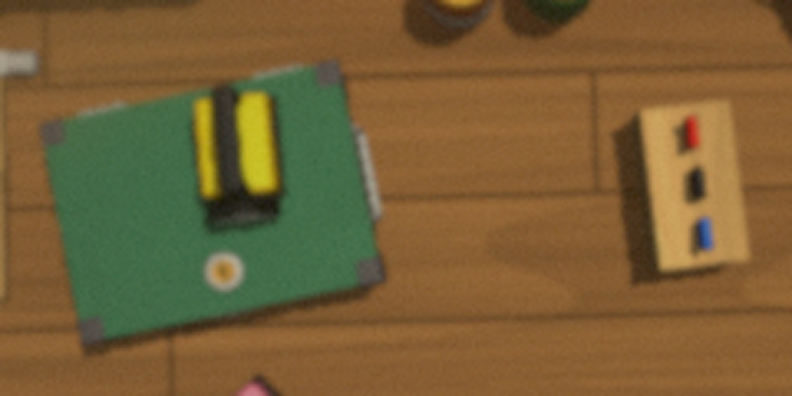

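The crop shows box yaw of about +10.6° and lantern handle yaw of about +4°, with its lamp toward the robot. The lock is around (0.457,0.244). I'll move above the lantern and check with the wrist camera.

```bash
python3 -m crank '[{"dp":[0.7,-0.68,0.7],"angular":[0,0,1.24]},{"dp":[0.7,-0.68,0.7],"angular":[0,0,1.24]},{"dp":[0.7,-0.68,0.7],"angular":[0,0,1.24]},{"dp":[0.7,-0.68,0.7],"angular":[0,0,1.24]},{"dp":[0.7,-0.68,0],"angular":[0,0,1.24]},{"dp":[0.7,-0.68,0],"angular":[0,0,1.24]},{"dp":[0.7,-0.68,0],"angular":[0,0,1.24]},{"dp":[0.7,-0.68,0],"angular":[0,0,1.24]},{"dp":[0.7,-0.68,0],"angular":[0,0,1.24]},{"dp":[0.7,-0.68,0],"angular":[0,0,1.24]},{"dp":[0.7,-0.68,0],"angular":[0,0,1.24]},{"dp":[0.7,-0.68,0],"angular":[0,0,1.24]},{"dp":[0.7,-0.68,0],"angular":[0,0,1.24]},{"dp":[0.7,-0.68,0],"angular":[0,0,1.24]},{"dp":[0.7,-0.68,0],"angular":[0,0,1.24]},{"dp":[0.7,-0.68,0],"angular":[0,0,1.24]},{"dp":[0.7,-0.68,0],"angular":[0,0,1.24]},{"dp":[0.7,-0.68,0],"angular":[0,0,1.24]},{"dp":[0,0,0],"angular":[0,0,0]},{"dp":[0,0,0],"angular":[0,0,0]}]' 0
python3 - <<'E'
from h import *
v=snap('wrist');np.save('w1.npy',v,allow_pickle=True);cv2.imwrite('pics/w1.png',v['image'])
s=sense();print(s['tcp_pos'],R.from_quat(s['tool_rot']).as_matrix().round(4).tolist(),s['q'])
print(np.array(v['mount']).round(3).tolist(),v['mtx'][0][0])
C=cloud(v);m=(C[...,2]>.22)&(C[...,2]<.25);P=C[m];r=cv2.minAreaRect((P[:,:2]*1000).astype(np.float32));print(len(P),r,np.percentile(P[:,2],[10,50,90]))
E
```

```text
t: 2.1
tcp_pos: [0.5736, 0.2259, 0.3315]
tool_rot: [-0.035, 0.999, 0.0, -0.001]
force: [0.2, 1.2, -0.4]
finger_gap: 0.999
gripper_force: 0.0
[0.57311288 0.2264913  0.33169889] [[-0.9975, -0.0703, -0.0019], [-0.0703, 0.9975, 0.0002], [0.0019, 0.0004, -1.0]] [ 1.94966221e-01  4.36604681e-01  1.35087165e+00  6.18959169e-04
  1.35598078e+00 -1.44633271e+00]
[[-0.0, -0.951, -0.309, 0.08], [1.0, -0.0, -0.0, -0.0], [0.0, -0.309, 0.951, -0.127], [0.0, 0.0, 0.0, 1.0]] 298.64111664527155
3187 ((573.6070556640625, 223.32272338867188), (96.56108093261719, 22.007410049438477), 3.9212911128997803) [0.23538637 0.23696219 0.23788895]
```

View pics/w1.png

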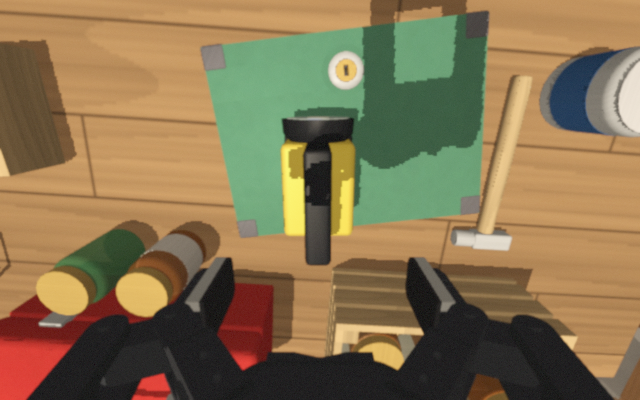

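The wrist view shows the handle centred at about (318,205) px between the fingers and the lock at (346,70). I'll descend and grip.

```bash
python3 -m crank '[{"dp":[0,-0.1,-0.5],"angular":[0,0,0]},{"dp":[0,0,-0.5],"angular":[0,0,0]},{"dp":[0,0,-0.5],"angular":[0,0,0]},{"dp":[0,0,-0.5],"angular":[0,0,0]},{"dp":[0,0,-0.5],"angular":[0,0,0]},{"dp":[0,0,-0.5],"angular":[0,0,0]},{"dp":[0,0,-0.36],"angular":[0,0,0]},{"dp":[0,0,-0.2],"angular":[0,0,0]},{"dp":[0,0,0],"angular":[0,0,0]}]' 0
python3 -m crank '[{"dp":[0,0,0],"angular":[0,0,0]},{"dp":[0,0,0],"angular":[0,0,0]},{"dp":[0,0,0],"angular":[0,0,0]},{"dp":[0,0,0],"angular":[0,0,0]},{"dp":[0,0,0],"angular":[0,0,0]},{"dp":[0,0,0],"angular":[0,0,0]},{"dp":[0,0,0],"angular":[0,0,0]},{"dp":[0,0,0],"angular":[0,0,0]}]' 1 70
python3 - <<'E'
from h import *
v=np.load('w1.npy',allow_pickle=True).item()
im=v['image'];hsv=cv2.cvtColor(im,cv2.COLOR_BGR2HSV)
m=cv2.inRange(hsv,(0,0,0),(45,255,255));mm=np.zeros_like(m);mm[45:95,322:370]=m[45:95,322:370]
cs,_=cv2.findContours(mm,cv2.RETR_EXTERNAL,cv2.CHAIN_APPROX_NONE);c=max(cs,key=cv2.contourArea)
P=plane(v,c.reshape(-1,2),.112);print('rosette',cv2.minEnclosingCircle((P[:,:2]*1000).astype(np.float32)),cv2.minAreaRect((P[:,:2]*1000).astype(np.float32)))
g=cv2.inRange(hsv,(60,80,20),(90,255,255));g=cv2.morphologyEx(g,cv2.MORPH_CLOSE,np.ones((5,5)))
g[:,:200]=0
cs,_=cv2.findContours(g,cv2.RETR_EXTERNAL,cv2.CHAIN_APPROX_NONE);c=max(cs,key=cv2.contourArea)
P=plane(v,c.reshape(-1,2),.11);print('lid',cv2.minAreaRect((P[:,:2]*1000).astype(np.float32)))
# corner patches
print('corners',(plane(v,[[202,47],[488,12],[480,213],[240,236]],.11)).round(4)[:,:2].tolist())
E
```

```text
t: 3.05
tcp_pos: [0.573, 0.2237, 0.2248]
tool_rot: [-0.036, 0.999, -0.0, -0.001]
force: [-0.8, -0.6, 1.3]
finger_gap: 0.999
gripper_force: 0.0
t: 3.85
tcp_pos: [0.5742, 0.2237, 0.2261]
tool_rot: [-0.035, 0.999, 0.0, 0.001]
force: [0.4, 2.6, 3.6]
finger_gap: 0.244
gripper_force: 69.7
rosette ((457.0658264160156, 245.1300506591797), 19.065288543701172) ((457.1392822265625, 245.15037536621094), (37.50914001464844, 37.28032302856445), 34.392147064208984)
lid ((525.758056640625, 258.086669921875), (217.57904052734375, 297.4363708496094), 10.515254020690918)
corners [[0.4445, 0.0922], [0.3915, 0.3857], [0.608, 0.428], [0.6599, 0.1297]]
```

```bash
python3 -m crank '[{"dp":[0,0,0.4],"angular":[0,0,0]},{"dp":[0,0,0.7],"angular":[0,0,0]},{"dp":[0,0,0.7],"angular":[0,0,0]},{"dp":[0,0,0.2],"angular":[0,0,0]},{"dp":[-0.16,-0.4,0],"angular":[0,0,0]},{"dp":[-0.16,-0.8,0],"angular":[0,0,0]},{"dp":[-0.16,-0.8,0],"angular":[0,0,0]},{"dp":[-0.16,-0.8,0],"angular":[0,0,0]},{"dp":[-0.16,-0.8,0],"angular":[0,0,0]},{"dp":[-0.16,-0.8,0],"angular":[0,0,0]},{"dp":[-0.16,-0.8,0],"angular":[0,0,0]},{"dp":[-0.16,-0.8,0],"angular":[0,0,0]},{"dp":[-0.16,-0.8,0],"angular":[0,0,0]},{"dp":[-0.16,-0.8,0],"angular":[0,0,0]},{"dp":[-0.16,-0.8,0],"angular":[0,0,0]},{"dp":[0,-0.4,0],"angular":[0,0,0]},{"dp":[0,0,-0.5],"angular":[0,0,0]},{"dp":[0,0,0],"angular":[0,0,0]},{"dp":[0,0,0],"angular":[0,0,0]}]'
python3 - <<'E'
from h import *
v=snap('scene');cv2.imwrite('pics/s2.png',v['image'][80:330,180:480]);print(sense()['finger_gap'],sense()['force'])
E
```

```text
t: 5.75
tcp_pos: [0.52, -0.0403, 0.2696]
tool_rot: [-0.035, 0.999, 0.001, -0.001]
force: [0.5, 0.5, -6.2]
finger_gap: 0.24
gripper_force: 69.4
0.25179723231515966 [ 0.31591706  0.95486431 -6.17462096]
```

View pics/s2.png

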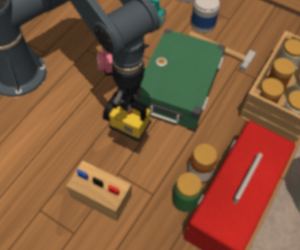

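The lantern is held upright over free bench between the box (right) and the key block (lower left). Lowering it now.

```bash
python3 -m crank '[{"dp":[0,0,-0.5],"angular":[0,0,0]},{"dp":[0,0,-0.8],"angular":[0,0,0]},{"dp":[0,0,-0.8],"angular":[0,0,0]},{"dp":[0,0,-0.8],"angular":[0,0,0]},{"dp":[0,0,-0.8],"angular":[0,0,0]},{"dp":[0,0,-0.6],"angular":[0,0,0]},{"dp":[0,0,-0.3],"angular":[0,0,0]},{"dp":[0,0,-0.2],"angular":[0,0,0]},{"dp":[0,0,-0.1],"angular":[0,0,0]},{"dp":[0,0,-0.06],"angular":[0,0,0]},{"dp":[0,0,-0.06],"angular":[0,0,0]},{"dp":[0,0,0],"angular":[0,0,0]},{"dp":[0,0,0],"angular":[0,0,0]}]'
```

```text
t: 7.1
tcp_pos: [0.5213, -0.0408, 0.1203]
tool_rot: [-0.035, 0.999, -0.0, 0.0]
force: [-0.4, -0.4, -6.0]
finger_gap: 0.248
gripper_force: 69.4
```

```bash
python3 -m crank '[{"dp":[0,0,-0.06],"angular":[0,0,0]},{"dp":[0,0,-0.04],"angular":[0,0,0]},{"dp":[0,0,0],"angular":[0,0,0]},{"dp":[0,0,0],"angular":[0,0,0]}]'
python3 -m crank '[{"dp":[0,0,-0.03],"angular":[0,0,0]},{"dp":[0,0,0],"angular":[0,0,0]},{"dp":[0,0,0],"angular":[0,0,0]}]'
python3 -m crank '[{"dp":[0,0,-0.03],"angular":[0,0,0]},{"dp":[0,0,0],"angular":[0,0,0]},{"dp":[0,0,0],"angular":[0,0,0]}]'
```

```text
t: 7.5
tcp_pos: [0.521, -0.0407, 0.1168]
tool_rot: [-0.035, 0.999, 0.0, -0.0]
force: [-0.1, 0.3, -6.9]
finger_gap: 0.244
gripper_force: 69.5
t: 7.8
tcp_pos: [0.5212, -0.0407, 0.1161]
tool_rot: [-0.035, 0.999, -0.0, 0.0]
force: [0.2, 0.9, -5.0]
finger_gap: 0.246
gripper_force: 69.6
t: 8.1
tcp_pos: [0.5212, -0.0405, 0.116]
tool_rot: [-0.035, 0.999, -0.0, 0.0]
force: [-1.5, 2.6, 6.7]
finger_gap: 0.245
gripper_force: 71.0
```

```bash
python3 -m crank '[{"dp":[0,0,0],"angular":[0,0,0]},{"dp":[0,0,0],"angular":[0,0,0]},{"dp":[0,0,0],"angular":[0,0,0]},{"dp":[0,0,0],"angular":[0,0,0]},{"dp":[0,0,0],"angular":[0,0,0]},{"dp":[0,0,0],"angular":[0,0,0]},{"dp":[0,0,0.3],"angular":[0,0,0]},{"dp":[0,0,0.9],"angular":[0,0,0]},{"dp":[0,0,0.9],"angular":[0,0,0]},{"dp":[0,0,0.9],"angular":[0,0,0]},{"dp":[0,0,0.9],"angular":[0,0,0]},{"dp":[0.3,-0.6,0],"angular":[0,0,0]},{"dp":[0.4,-1,0],"angular":[0,0,0]},{"dp":[0.4,-1,0],"angular":[0,0,0]},{"dp":[0.3,-1,0],"angular":[0,0,0]},{"dp":[0.3,-1,0],"angular":[0,0,0]},{"dp":[0.2,-1,0],"angular":[0,0,0]},{"dp":[0,-0.18,0],"angular":[0,0,0]},{"dp":[0,0,0],"angular":[0,0,0]},{"dp":[0,0,0],"angular":[0,0,0]}]' 0
python3 - <<'E'
from h import *
v=snap('wrist');np.save('w2.npy',v,allow_pickle=True);cv2.imwrite('pics/w2.png',v['image'])
s=sense();print(s['tcp_pos'],R.from_quat(s['tool_rot']).as_matrix().round(4).tolist(),s['q'])
im=v['image'];hsv=cv2.cvtColor(im,cv2.COLOR_BGR2HSV);C=cloud(v)
for n,lo,hi in(('red',(0,150,60),(6,255,255)),('blue',(105,120,40),(130,255,255))):
    m=cv2.inRange(hsv,lo,hi);m[(C[...,2]<.1)|(C[...,2]>.14)]=0
    n_,L,st,ce=cv2.connectedComponentsWithStats(m)
    for i in np.argsort(-st[1:,4])[:2]+1:
        P=C[(L==i)&(C[...,2]>.121)]
        if len(P)>10:print(n,st[i],ce[i].round(1),cv2.minAreaRect((P[:,:2]*1000).astype(np.float32)),len(P),P[:,2].max())
E
```

```text
t: 10.1
tcp_pos: [0.5773, -0.2133, 0.2315]
tool_rot: [-0.035, 0.999, 0.001, -0.001]
force: [0.1, 0.1, -0.3]
finger_gap: 1.0
gripper_force: 0.0
[ 0.57742788 -0.21294593  0.23172139] [[-0.9975, -0.0714, -0.0013], [-0.0714, 0.9975, 0.0012], [0.0012, 0.0013, -1.0]] [-5.34835276e-01  5.33647819e-01  1.47371756e+00  4.17949290e-04
  1.13597429e+00 -2.17722194e+00]
red [312 183  11  43 433] [317.1 204.7] ((579.177001953125, -215.66522216796875), (30.676427841186523, 8.397201538085938), 4.071103572845459) 376 0.12790793394356517
blue [308  57  12  45 503] [313.6  78.9] ((480.7865905761719, -224.87393188476562), (29.75101661682129, 8.050423622131348), 3.9987120628356934) 503 0.1289033756608373
```

View pics/w2.png

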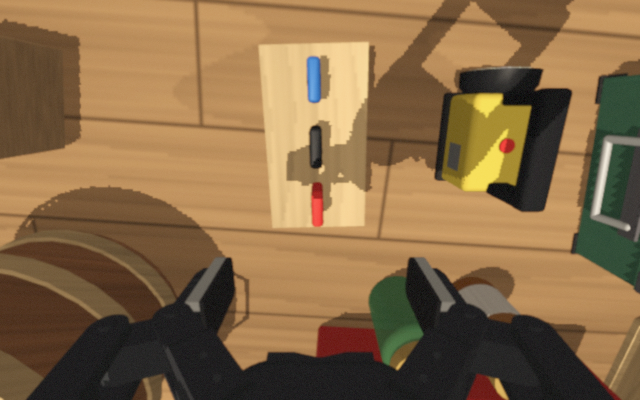

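The wrist view has the red key at (317,205) centred between the fingers, with the lantern standing beside the box on the right. I'll confirm the lantern height numerically, then descend on the key.

```bash
python3 - <<'E'
from h import *
v=np.load('w2.npy',allow_pickle=True).item();C=cloud(v)
m=(abs(C[...,0]-.52)<.08)&(abs(C[...,1]+.04)<.06)&(C[...,2]>.115)&(C[...,2]<.15);P=C[m];print(len(P),P[:,2].max(),cv2.minAreaRect((P[:,:2]*1000).astype(np.float32)))
E
python3 -m crank '[{"dp":[0.055,-0.09,-0.4],"angular":[0,0,0]},{"dp":[0,0,-0.7],"angular":[0,0,0]},{"dp":[0,0,-0.7],"angular":[0,0,0]},{"dp":[0,0,-0.7],"angular":[0,0,0]},{"dp":[0,0,-0.7],"angular":[0,0,0]},{"dp":[0,0,-0.5],"angular":[0,0,0]},{"dp":[0,0,-0.28],"angular":[0,0,0]},{"dp":[0,0,0],"angular":[0,0,0]},{"dp":[0,0,0],"angular":[0,0,0]}]' 0
python3 -m crank '[{"dp":[0,0,0],"angular":[0,0,0]},{"dp":[0,0,0],"angular":[0,0,0]},{"dp":[0,0,0],"angular":[0,0,0]},{"dp":[0,0,0],"angular":[0,0,0]},{"dp":[0,0,0],"angular":[0,0,0]},{"dp":[0,0,0],"angular":[0,0,0]},{"dp":[0,0,0],"angular":[0,0,0]},{"dp":[0,0,0],"angular":[0,0,0]},{"dp":[0,0,0],"angular":[0,0,0]},{"dp":[0,0,0],"angular":[0,0,0]}]' 1 90
```

```text
4383 0.12977435590502048 ((521.4402465820312, -41.485618591308594), (96.81403350830078, 23.207298278808594), 3.957329273223877)
t: 11.05
tcp_pos: [0.5801, -0.2169, 0.1131]
tool_rot: [-0.035, 0.999, -0.0, 0.0]
force: [-0.2, 0.2, 1.1]
finger_gap: 1.002
gripper_force: 0.0
t: 12.05
tcp_pos: [0.5798, -0.2167, 0.113]
tool_rot: [-0.035, 0.999, 0.0, 0.0]
force: [-1.4, 1.8, 5.9]
finger_gap: 0.097
gripper_force: 88.1
```

Lantern confirmed upright (handle top ~0.128 m). The key is gripped, so I'll lift and carry it to the lock.

```bash
python3 -m crank '[{"dp":[0,0,0.2],"angular":[0,0,0]},{"dp":[0,0,0.5],"angular":[0,0,0]},{"dp":[0,0,0.7],"angular":[0,0,0]},{"dp":[0,0,0.8],"angular":[0,0,0]},{"dp":[0,0,0.8],"angular":[0,0,0]},{"dp":[0,0,0.7],"angular":[0,0,0]},{"dp":[0,0,0.3],"angular":[0,0,0]}]'
python3 -m crank '[{"dp":[-0.24,0.9,0],"angular":[0,0,0.38]},{"dp":[-0.24,0.9,0],"angular":[0,0,0.38]},{"dp":[-0.24,0.9,0],"angular":[0,0,0.38]},{"dp":[-0.24,0.9,0],"angular":[0,0,0.38]},{"dp":[-0.24,0.9,0],"angular":[0,0,0.38]},{"dp":[-0.24,0.9,0],"angular":[0,0,0.38]},{"dp":[-0.24,0.9,0],"angular":[0,0,0.38]},{"dp":[-0.24,0.9,0],"angular":[0,0,0.38]},{"dp":[-0.24,0.9,0],"angular":[0,0,0.38]},{"dp":[-0.24,0.9,0],"angular":[0,0,0.38]},{"dp":[-0.24,0.9,0],"angular":[0,0,0.38]},{"dp":[-0.24,0.9,0],"angular":[0,0,0.38]},{"dp":[-0.24,0.9,0],"angular":[0,0,0.38]},{"dp":[-0.24,0.9,0],"angular":[0,0,0.38]},{"dp":[-0.24,0.9,0],"angular":[0,0,0.38]},{"dp":[-0.24,0.9,0],"angular":[0,0,0.38]},{"dp":[-0.24,0.9,-0.6],"angular":[0,0,0.38]},{"dp":[0,0.06,-0.6],"angular":[0,0,0]},{"dp":[0,0,-0.4],"angular":[0,0,0]},{"dp":[0,0,0],"angular":[0,0,0]}]'
python3 -m crank '[{"dp":[0,0,0],"angular":[0,0,0]},{"dp":[0,0,0],"angular":[0,0,0]}]'
python3 - <<'E'
from h import *
v=snap('wrist');np.save('w3.npy',v,allow_pickle=True)
s=sense();print(s['tcp_pos'],R.from_quat(s['tool_rot']).as_matrix().round(4).tolist(),s['q'],s['finger_gap'])
def px(p):
    T=np.linalg.inv(v['T']);return cv2.projectPoints(np.array([p],float),cv2.Rodrigues(T[:3,:3])[0],T[:3,3],np.array(v['mtx']),np.array(v['dist']))[0].ravel()
p=s['tcp_pos'];print(px(p),px(p-[0,0,.05]),px([.4571,.2451,.114]))
c=v['image'][90:340,220:420];cv2.imwrite('pics/w3.png',cv2.resize(c,None,fx=2.4,fy=2.4,interpolation=cv2.INTER_CUBIC))
E
```

```text
t: 12.75
tcp_pos: [0.5808, -0.2176, 0.2359]
tool_rot: [-0.035, 0.999, -0.002, 0.002]
force: [0.5, 0.5, -0.0]
finger_gap: 0.101
gripper_force: 87.7
t: 14.75
tcp_pos: [0.4561, 0.2434, 0.1831]
tool_rot: [-0.092, 0.996, -0.001, -0.002]
force: [0.6, 0.4, -0.3]
finger_gap: 0.1
gripper_force: 87.9
t: 14.95
tcp_pos: [0.4581, 0.2436, 0.1854]
tool_rot: [-0.091, 0.996, 0.0, 0.001]
force: [-0.4, 0.3, -0.6]
finger_gap: 0.099
gripper_force: 87.9
[0.45812291 0.24361471 0.18548429] [[-0.9834, -0.1814, 0.0017], [-0.1814, 0.9834, 0.0004], [-0.0017, 0.0001, -1.0]] [ 2.73186788e-01  4.75268492e-01  1.76203785e+00 -9.89037196e-05
  9.02577178e-01 -1.47999513e+00] 0.09910322859517404
[320.31674203 276.63307538] [320.19709176 234.06531615] [322.4717974  220.63719389]
```

View pics/w3.png

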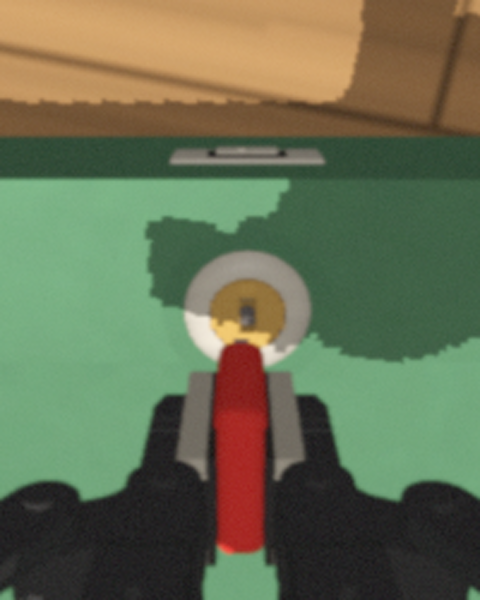

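The view shows the key head at crop column ~242 and the keyway at ~248, with the rosette around (248,308). That is about 1 mm lateral offset, so I'll compute it properly.

```bash
cat > al.py <<'E'
from h import *
def rep(v,s):
    p=np.array(s['tcp_pos']);Rm=R.from_quat(s['tool_rot']).as_matrix();ex=-Rm[:,0];ey=Rm[:,1]
    im=v['image'];hsv=cv2.cvtColor(im,cv2.COLOR_BGR2HSV)
    r=cv2.inRange(hsv,(0,140,40),(8,255,255));r[:, :290]=0;r[:,350:]=0;r[:210]=0
    ys,xs=np.nonzero(r);y0=ys.min();print('red top row',y0,'cols by row',[(y,xs[ys==y].min(),xs[ys==y].max()) for y in range(y0,y0+90,10) if (ys==y).any()])
    L=[];
    g=cv2.inRange(hsv,(36,60,20),(95,255,255));g=255-g;g[:180]=0;g[232:]=0;g[:,:290]=0;g[:,360:]=0
    cs,_=cv2.findContours(g,cv2.RETR_EXTERNAL,cv2.CHAIN_APPROX_NONE);c=max(cs,key=cv2.contourArea).reshape(-1,2);c=c[(c[:,1]<225)]
    P=plane(v,c,.112)[:,:2]
    A=np.c_[2*P,np.ones(len(P))];k=np.linalg.lstsq(A,(P**2).sum(1),rcond=None)[0];rad=np.sqrt(k[2]+k[0]**2+k[1]**2)
    print('lock',k[:2].round(4),'r',rad.round(4),'tcp',p.round(4))
    y=y0+3;x=(xs[ys==y].min()+xs[ys==y].max())/2
    q=plane(v,[[x,y0-.5]],p[2]-.024)[0];kc=q+ex*.016;print('key shoulder centre',kc.round(4))
    top=plane(v,[[(xs[ys==y0+35].min()+xs[ys==y0+35].max())/2,y0+35]],p[2]+.012)[0]
    d=np.r_[k[:2],0]-kc;d[2]=0;print('lock-key along key x,y',(d@ex*1000).round(2),(d@ey*1000).round(2),'world',(d*1000).round(2)[:2])
    print('lateral of top of head vs tcp',((top-p)@ey*1000).round(2),' shoulder',((kc-p)@ey*1000).round(2),((kc-p)@ex*1000).round(2))
E
python3 - <<'E'
from al import *
rep(np.load('w3.npy',allow_pickle=True).item(),sense())
v=snap('wrist');rep(v,sense())
E
```

```text
red top row 233 cols by row [(233, np.int64(317), np.int64(322)), (243, np.int64(311), np.int64(328)), (253, np.int64(309), np.int64(330)), (263, np.int64(309), np.int64(331)), (273, np.int64(309), np.int64(330)), (283, np.int64(310), np.int64(330)), (293, np.int64(310), np.int64(330)), (303, np.int64(310), np.int64(330)), (313, np.int64(310), np.int64(329))]
lock [0.4568 0.2452] r 0.0192 tcp [0.4581 0.2436 0.1855]
key shoulder centre [0.4614 0.2441 0.1615]
lock-key along key x,y -4.32 1.91 world [-4.59  1.1 ]
lateral of top of head vs tcp -0.38  shoulder -0.14 3.27
red top row 233 cols by row [(233, np.int64(317), np.int64(322)), (243, np.int64(311), np.int64(328)), (253, np.int64(311), np.int64(330)), (263, np.int64(309), np.int64(331)), (273, np.int64(310), np.int64(330)), (283, np.int64(310), np.int64(330)), (293, np.int64(310), np.int64(330)), (303, np.int64(310), np.int64(329)), (313, np.int64(310), np.int64(329))]
lock [0.4569 0.2452] r 0.0192 tcp [0.458  0.2437 0.1855]
key shoulder centre [0.4615 0.2441 0.1615]
lock-key along key x,y -4.31 1.85 world [-4.58  1.04]
lateral of top of head vs tcp -0.21  shoulder -0.19 3.41
```

Run:
```python
from al import *
v=np.load('w3.npy',allow_pickle=True).item();s=sense()
p=np.array(s['tcp_pos']);Rm=R.from_quat(s['tool_rot']).as_matrix();ex=-Rm[:,0];ey=Rm[:,1]
V=v['image'][:,:,2].astype(int)
print([(y,int(V[y,317:324].mean()),int(v['image'][y,317:324,1].mean())) for y in list(range(226,240))+list(range(254,268))+list(range(312,326))])
for z in(.010,.012):
  P=plane(v,[[320,260.5],[320,319.5]],p[2]+z)
  print(z,[((q-p)@ex*1000).round(2) for q in P])
C=cloud(v);hsv=cv2.cvtColor(v['image'],cv2.COLOR_BGR2HSV);r=cv2.inRange(hsv,(0,140,40),(8,255,255))>0
r[:230]=0;r[:,:290]=0;r[:,350:]=0
Q=(C[r]-p);zt=Q[:,2];print('depth top z',np.percentile(zt,[50,90,98]));t=Q[zt>np.percentile(zt,90)-.003];print('x range',np.percentile(t@ex,[1,50,99])*1000,'y',np.percentile(t@ey,[1,50,99])*1000)
```

```text
[(226, 172, 139), (227, 179, 145), (228, 207, 168), (229, 234, 195), (230, 229, 191), (231, 180, 145), (232, 139, 98), (233, 135, 57), (234, 134, 34), (235, 134, 32), (236, 134, 34), (237, 134, 31), (238, 134, 31), (239, 134, 31), (254, 136, 31), (255, 136, 30), (256, 136, 31), (257, 137, 32), (258, 138, 34), (259, 141, 33), (260, 148, 35), (261, 154, 36), (262, 162, 40), (263, 166, 40), (264, 168, 41), (265, 168, 39), (266, 169, 42), (267, 170, 41), (312, 168, 39), (313, 168, 39), (314, 168, 41), (315, 168, 40), (316, 168, 40), (317, 167, 38), (318, 168, 42), (319, 161, 58), (320, 143, 111), (321, 120, 155), (322, 112, 165), (323, 113, 166), (324, 112, 166), (325, 112, 165)]
0.01 [np.float64(-14.34), np.float64(17.05)]
0.012 [np.float64(-15.46), np.float64(15.39)]
depth top z [0.01231974 0.01354407 0.01792759]
x range [-15.60369606  -1.92079239  14.25500905] y [-4.77973046 -0.24367347  3.96557   ]
```

Key is centred on the TCP within ~0.4 mm. I'll shift (-0.9,+1.7) mm and probe down.

```bash
python3 -m crank '[{"dp":[-0.03,0.057,-0.3],"angular":[0,0,0]},{"dp":[0,0,-0.2],"angular":[0,0,0]},{"dp":[0,0,-0.1],"angular":[0,0,0]},{"dp":[0,0,-0.05],"angular":[0,0,0]},{"dp":[0,0,-0.05],"angular":[0,0,0]},{"dp":[0,0,0],"angular":[0,0,0]}]'
python3 -m crank '[{"dp":[0,0,-0.04],"angular":[0,0,0]},{"dp":[0,0,-0.03],"angular":[0,0,0]},{"dp":[0,0,-0.03],"angular":[0,0,0]},{"dp":[0,0,0],"angular":[0,0,0]}]'
python3 -c "
from station import sense;s=sense();print(s['tcp_pos'],s['force'],s['ft_torque'])"
```

```text
t: 15.65
tcp_pos: [0.4564, 0.2457, 0.1635]
tool_rot: [-0.092, 0.996, -0.0, -0.0]
force: [-0.4, -0.7, -0.5]
finger_gap: 0.102
gripper_force: 87.8
t: 16.05
tcp_pos: [0.4563, 0.2457, 0.1606]
tool_rot: [-0.092, 0.996, -0.0, -0.0]
force: [-0.4, -0.4, -0.4]
finger_gap: 0.104
gripper_force: 87.8
[0.45632982 0.24569845 0.16063927] [-0.39394537 -0.42279505 -0.4356717 ] [ 0.02391843 -0.00555897  0.00572803]
```

```bash
python3 -m crank '[{"dp":[0,0,-0.04],"angular":[0,0,0]},{"dp":[0,0,-0.04],"angular":[0,0,0]},{"dp":[0,0,0],"angular":[0,0,0]}]'
python3 -m crank '[{"dp":[0,0,-0.04],"angular":[0,0,0]},{"dp":[0,0,-0.04],"angular":[0,0,0]},{"dp":[0,0,0],"angular":[0,0,0]}]'
```

```text
t: 16.35
tcp_pos: [0.4563, 0.2457, 0.1581]
tool_rot: [-0.092, 0.996, -0.0, -0.0]
force: [0.6, -0.6, -0.1]
finger_gap: 0.098
gripper_force: 87.8
t: 16.65
tcp_pos: [0.4564, 0.2457, 0.1558]
tool_rot: [-0.092, 0.996, -0.0, -0.0]
force: [0.1, -0.4, -0.7]
finger_gap: 0.099
gripper_force: 87.8
```

```bash
python3 -m crank '[{"dp":[0,0,-0.04],"angular":[0,0,0]},{"dp":[0,0,0],"angular":[0,0,0]}]'
python3 -m crank '[{"dp":[0,0,-0.03],"angular":[0,0,0]},{"dp":[0,0,0],"angular":[0,0,0]}]'
python3 -m crank '[{"dp":[0,0,-0.03],"angular":[0,0,0]},{"dp":[0,0,0],"angular":[0,0,0]}]'
```

```text
t: 16.85
tcp_pos: [0.4565, 0.2458, 0.155]
tool_rot: [-0.092, 0.996, 0.0, 0.0]
force: [-0.7, -0.0, 2.5]
finger_gap: 0.102
gripper_force: 88.4
t: 17.05
tcp_pos: [0.4566, 0.2458, 0.1546]
tool_rot: [-0.092, 0.996, 0.0, 0.0]
force: [-2.4, -0.9, 7.4]
finger_gap: 0.098
gripper_force: 89.2
t: 17.25
tcp_pos: [0.4568, 0.2459, 0.154]
tool_rot: [-0.092, 0.996, 0.0, 0.001]
force: [-1.8, 0.1, 7.8]
finger_gap: 0.097
gripper_force: 88.8
```

```bash
python3 -m crank '[{"dp":[0,0,-0.03],"angular":[0,0,-7.7]},{"dp":[0,0,0],"angular":[0,0,-7.7]},{"dp":[0,0,0],"angular":[0,0,-7.7]},{"dp":[0,0,0],"angular":[0,0,0]}]'
python3 -m crank '[{"dp":[0,0,0],"angular":[0,0,7.7]},{"dp":[0,0,0],"angular":[0,0,7.7]},{"dp":[0,0,0],"angular":[0,0,7.7]},{"dp":[0,0,0],"angular":[0,0,0]}]'
```

```text
t: 17.65
tcp_pos: [0.4568, 0.2456, 0.1527]
tool_rot: [0.111, 0.994, 0.0, 0.001]
force: [0.1, -1.1, 5.7]
finger_gap: 0.101
gripper_force: 88.7
t: 18.05
tcp_pos: [0.4567, 0.2457, 0.1524]
tool_rot: [-0.092, 0.996, 0.0, 0.0]
force: [-1.0, 0.6, 3.9]
finger_gap: 0.1
gripper_force: 88.5
```

```bash
python3 -m crank '[{"dp":[0,0,-0.06],"angular":[0,0,0]},{"dp":[0,0,0],"angular":[0,0,0]}]'
python3 -m crank '[{"dp":[0,0,-0.02],"angular":[0,0,-7.7]},{"dp":[0,0,0],"angular":[0,0,-7.7]},{"dp":[0,0,0],"angular":[0,0,-7.7]},{"dp":[0,0,0],"angular":[0,0,0]}]'
python3 -m crank '[{"dp":[0,0,0],"angular":[0,0,7.7]},{"dp":[0,0,0],"angular":[0,0,7.7]},{"dp":[0,0,0],"angular":[0,0,7.7]},{"dp":[0,0,0],"angular":[0,0,0]}]'
```

```text
t: 18.25
tcp_pos: [0.4561, 0.2458, 0.15]
tool_rot: [-0.09, 0.996, 0.0, -0.0]
force: [-0.5, -0.1, -0.6]
finger_gap: 0.1
gripper_force: 87.9
t: 18.65
tcp_pos: [0.4562, 0.2457, 0.1494]
tool_rot: [0.11, 0.994, -0.0, -0.0]
force: [-0.5, 0.8, 1.9]
finger_gap: 0.103
gripper_force: 88.1
t: 19.05
tcp_pos: [0.4563, 0.2455, 0.1494]
tool_rot: [-0.092, 0.996, -0.0, -0.0]
force: [-0.1, -0.0, -0.9]
finger_gap: 0.102
gripper_force: 87.9
```

The first pins are passed. On to the second pair.

```bash
python3 -m crank '[{"dp":[0,0,-0.05],"angular":[0,0,0]},{"dp":[0,0,0],"angular":[0,0,0]}]'
python3 -m crank '[{"dp":[0,0,-0.05],"angular":[0,0,0]},{"dp":[0,0,0],"angular":[0,0,0]}]'
python3 -m crank '[{"dp":[0,0,-0.04],"angular":[0,0,0]},{"dp":[0,0,0],"angular":[0,0,0]}]'
```

```text
t: 19.25
tcp_pos: [0.4563, 0.2456, 0.148]
tool_rot: [-0.091, 0.996, -0.0, -0.0]
force: [-0.2, -2.0, 2.2]
finger_gap: 0.098
gripper_force: 88.3
t: 19.45
tcp_pos: [0.4563, 0.2457, 0.1471]
tool_rot: [-0.091, 0.996, 0.0, -0.0]
force: [-1.6, -1.1, 5.2]
finger_gap: 0.097
gripper_force: 88.7
t: 19.65
tcp_pos: [0.4563, 0.2458, 0.146]
tool_rot: [-0.091, 0.996, 0.0, 0.0]
force: [-1.1, -0.5, 5.0]
finger_gap: 0.104
gripper_force: 88.9
```

```bash
python3 -m crank '[{"dp":[0,0,-0.04],"angular":[0,0,0]},{"dp":[0,0,0],"angular":[0,0,0]}]' - 110
python3 -m crank '[{"dp":[0,0,-0.03],"angular":[0,0,-7.7]},{"dp":[0,0,0],"angular":[0,0,-7.7]},{"dp":[0,0,0],"angular":[0,0,-7.7]},{"dp":[0,0,0],"angular":[0,0,0]}]'
python3 -m crank '[{"dp":[0,0,0],"angular":[0,0,7.7]},{"dp":[0,0,0],"angular":[0,0,7.7]},{"dp":[0,0,0],"angular":[0,0,7.7]},{"dp":[0,0,0],"angular":[0,0,0]}]'
```

```text
t: 19.85
tcp_pos: [0.4562, 0.2456, 0.1444]
tool_rot: [-0.091, 0.996, -0.0, -0.0]
force: [-0.5, -1.3, 1.9]
finger_gap: 0.092
gripper_force: 109.5
t: 20.25
tcp_pos: [0.4563, 0.2457, 0.1433]
tool_rot: [0.11, 0.994, -0.0, -0.0]
force: [-0.9, -0.3, 3.6]
finger_gap: 0.096
gripper_force: 109.6
t: 20.65
tcp_pos: [0.4562, 0.2456, 0.1431]
tool_rot: [-0.093, 0.996, -0.0, -0.0]
force: [-0.8, -1.1, 1.4]
finger_gap: 0.095
gripper_force: 109.4
```

```bash
cat > ck.py <<'E'
from h import *
v=snap('wrist');s=sense();I=v['image'].astype(int)
col=I[:,317:324].mean(1)
r=col[:,2]-col[:,1]
bk=[y for y in range(290,340) if r[y]>60][-1]
g=np.diff(col[:,2]);fr=250+np.argmax(g[250:285])
low=[y for y in range(200,300) if r[y]>60 and r[y+3]>60][0]
print('front top edge',fr,'back edge',bk,'low',low,s['tcp_pos'].round(4),s['force'].round(1),s['ft_torque'].round(3))
E
python3 ck.py
```

```text
front top edge 260 back edge 319 low 233 [0.4563 0.2457 0.1431] [-1.7 -1.1  0.7] [-0.099  0.095  0.102]
```

No slip in the grip and both pin pairs are passed. I'll push through the tumbler to the shoulder.

```bash
python3 -m crank '[{"dp":[0,0,-0.06],"angular":[0,0,0]},{"dp":[0,0,-0.06],"angular":[0,0,0]},{"dp":[0,0,0],"angular":[0,0,0]}]'
python3 -m crank '[{"dp":[0,0,-0.05],"angular":[0,0,0]},{"dp":[0,0,-0.05],"angular":[0,0,0]},{"dp":[0,0,0],"angular":[0,0,0]}]'
```

```text
t: 21.0
tcp_pos: [0.4563, 0.2457, 0.1398]
tool_rot: [-0.091, 0.996, 0.0, -0.0]
force: [-0.1, -1.0, 2.9]
finger_gap: 0.096
gripper_force: 109.7
t: 21.3
tcp_pos: [0.4563, 0.2457, 0.1378]
tool_rot: [-0.091, 0.996, -0.0, 0.0]
force: [-3.4, -1.8, 12.3]
finger_gap: 0.096
gripper_force: 111.4
```

```bash
python3 -m crank '[{"dp":[0,0,-0.04],"angular":[0,0,0]},{"dp":[0,0,0],"angular":[0,0,0]}]'
python3 -m crank '[{"dp":[0,0,-0.03],"angular":[0,0,0]},{"dp":[0,0,0],"angular":[0,0,0]}]'; python3 ck.py
```

```text
t: 21.5
tcp_pos: [0.4563, 0.2457, 0.1375]
tool_rot: [-0.091, 0.996, -0.0, 0.0]
force: [-3.7, -2.4, 18.4]
finger_gap: 0.095
gripper_force: 112.5
t: 21.7
tcp_pos: [0.4564, 0.2457, 0.1374]
tool_rot: [-0.091, 0.996, -0.0, 0.001]
force: [-6.1, -2.4, 24.5]
finger_gap: 0.095
gripper_force: 113.3
front top edge 260 back edge 319 low 233 [0.4564 0.2457 0.1375] [-5.5 -2.7 24.8] [-0.447  1.035 -0.019]
```

The key is home: stiff contact at z≈0.1374 with 24 N. Turning clockwise.

```bash
python3 -m crank '[{"dp":[-0.01,0,0],"angular":[0,0,-7]},{"dp":[0,0,0],"angular":[0,0,-7]},{"dp":[0,0,0],"angular":[0,0,-7]},{"dp":[0,0,0],"angular":[0,0,-7]},{"dp":[0,0,0],"angular":[0,0,-7]}]'
python3 -c "
from station import sense;s=sense();print(s['tcp_pos'],s['force'],s['ft_torque'],s['q'][5])"
```

```text
t: 22.25
tcp_pos: [0.4565, 0.2461, 0.1375]
tool_rot: [0.215, 0.977, 0.001, 0.001]
force: [-5.5, -1.2, 22.3]
finger_gap: 0.094
gripper_force: 113.0
[0.4565372  0.24607775 0.1375124 ] [-5.52873379 -1.18657787 22.27994617] [-0.25400181  0.90661408  0.09617994] -0.8595447772797769
```

```bash
python3 -m crank '[{"dp":[0,0,0],"angular":[0,0,-7]},{"dp":[0,0,0],"angular":[0,0,-7]},{"dp":[0,0,0],"angular":[0,0,-7]},{"dp":[0,0,0],"angular":[0,0,-7]},{"dp":[0,0,0],"angular":[0,0,-7]},{"dp":[0,0,0],"angular":[0,0,-7]},{"dp":[0,0,0],"angular":[0,0,-7]},{"dp":[0,0,0],"angular":[0,0,-7]},{"dp":[0,0,0],"angular":[0,0,-5]},{"dp":[0,0,0],"angular":[0,0,0]}]'
python3 -c "
from station import sense;s=sense();print(s['tcp_pos'],s['force'],s['ft_torque'],s['q'][5])"
python3 -m crank '[{"dp":[0,0,0],"angular":[0,0,-2]},{"dp":[0,0,0],"angular":[0,0,0]}]'
python3 -c "
from station import sense;s=sense();print(s['tcp_pos'],s['force'],s['ft_torque'],s['q'][5])"
python3 -m crank '[{"dp":[0,0,0],"angular":[0,0,-2]},{"dp":[0,0,0],"angular":[0,0,0]}]'
python3 -c "
from station import sense;s=sense();print(s['tcp_pos'],s['force'],s['ft_torque'],s['q'][5])"
```

```text
t: 23.25
tcp_pos: [0.4572, 0.2465, 0.1376]
tool_rot: [0.679, 0.734, 0.002, 0.001]
force: [-4.5, -0.4, 23.1]
finger_gap: 0.096
gripper_force: 112.8
[0.45718724 0.24653492 0.13756354] [-4.5164198  -0.37029737 23.0863443 ] [-0.06221511  0.82777061  0.09183062] 0.20151601548477915
t: 23.45
tcp_pos: [0.4572, 0.2466, 0.1376]
tool_rot: [0.692, 0.722, 0.002, 0.001]
force: [-4.3, -0.2, 22.6]
finger_gap: 0.097
gripper_force: 112.8
[0.45722429 0.24655008 0.13757621] [-4.2539593  -0.23416813 22.57838827] [-3.86867244e-04  8.67576118e-01  1.10823524e-01] 0.23547231333531435
t: 23.65
tcp_pos: [0.4572, 0.2465, 0.1376]
tool_rot: [0.704, 0.71, 0.002, 0.001]
force: [-3.9, -0.7, 22.0]
finger_gap: 0.102
gripper_force: 112.8
[0.45723246 0.24654984 0.13756349] [-3.90250239 -0.72876207 21.96901032] [-0.04531039  0.80179511  0.0196388 ] 0.2703670351278053
```

```bash
for i in 1 2; do python3 -m crank '[{"dp":[0,0,0],"angular":[0,0,-2]},{"dp":[0,0,0],"angular":[0,0,0]}]' | grep rot
python3 -c "
from h import *;s=sense();d=R.from_quat(s['tool_rot']).as_matrix()[:,1];print(np.degrees(np.arctan2(d[1],d[0])),s['force'],s['ft_torque'],s['tau'][5],s['q'][5])"; done
```

```text
tool_rot: [0.717, 0.698, 0.002, 0.001]
-1.5427003249827869 [-4.32116471  0.70226373 22.44971793] [-0.00251767  0.84852063  0.17727604] 0.20914005115628242 0.3051888039736708
tool_rot: [0.728, 0.685, 0.002, 0.001]
-3.5169926723215967 [-4.56076832  0.36365457 22.61893345] [-0.06037461  0.75039227  0.20719883] 0.29195375740528107 0.33980409280956464
```

Run:
```python
from h import *
v=snap('wrist');c=v['image'][90:340,220:420];cv2.imwrite('pics/w4.png',cv2.resize(c,None,fx=2.4,fy=2.4,interpolation=cv2.INTER_CUBIC))
```

```text
(no output)
```

View pics/w4.png

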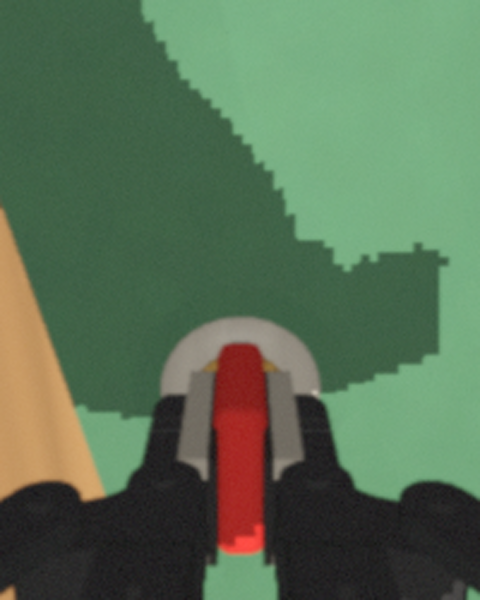

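The key is still square in the fingers, seated on the rosette, and the wrist torque is climbing past the spring's 0.11 N m, so it's at the stop. One small extra nudge, a steady check, and then I hand in.

```bash
python3 -m crank '[{"dp":[0,0,0],"angular":[0,0,-1.5]},{"dp":[0,0,0],"angular":[0,0,0]},{"dp":[0,0,0],"angular":[0,0,0]},{"dp":[0,0,0],"angular":[0,0,0]}]'
python3 -c "
from h import *;s=sense();d=R.from_quat(s['tool_rot']).as_matrix()[:,1];print(np.degrees(np.arctan2(d[1],d[0])),s['force'],s['ft_torque'],s['tau'][5])"; python3 ck.py
```

```text
t: 24.5
tcp_pos: [0.4573, 0.2466, 0.1376]
tool_rot: [0.737, 0.676, 0.002, 0.001]
force: [-3.8, 0.1, 22.9]
finger_gap: 0.093
gripper_force: 112.8
-4.964192692558019 [-3.77037765  0.07520092 22.86171689] [0.03934877 0.78342814 0.31315683] 0.2938831876963377
front top edge 260 back edge 320 low 233 [0.4572 0.2466 0.1376] [-4.4  0.6 22.5] [-0.015  0.769  0.265]
```

```bash
python3 -c "
from station import order;print(order.sign_off())"
```

```text
the job is handed in; nothing more can be done
None
```

The job is handed in at about 24.5 s: the lantern stands upright on the bench beside the box, and the red key is fully in the lock. It has been turned clockwise until the wrist torque showed it at the stop, and the arm is still gripping and holding it there.

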